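# Clamp the gauge adapter with the cam lever

## Robot

A 6-joint arm with a two-finger parallel gripper is mounted at the origin on the work surface. World frame = base frame: x ahead of the robot, y to its left, z up, the work surface at z = 0. Lengths are in m, angles in rad, forces in N, time in s.
With the tool pointing down it reaches from about 0.325 to 0.9 m from the base axis. Payload 6.1 kg.
Tool frame: the origin (TCP) lies midway between the tips of the shut fingers; the grasp point (between the pads) lies 19 mm behind it (grip_depth is the distance from the TCP to the grasp point, in m); z points along the fingers, y is the line along which they close (so a half turn about z gives the same grasp; the last joint's range is limited). The gripper opens to 87 mm and grips with 3 to 60 N. Pads are 19 mm wide; open, the fingers measure 117 mm over their backs; the gripper's body (75 mm by 190 mm) begins 51 mm behind the grasp point.
Start: joints at [-1.45, 0.22, 1.526, -0, 1.395, -0.126], TCP at [0.153, -0.606, 0.223] pointing down, gripper open.
Joint ranges: [-2.98, 2.98], [-0.91, 2.08], [0.09, 2.57], [-1.24, 4.39], [0.2, 2.65], [-2.68, 2.68]. Speed limits (rad/s): [2.57, 2.57, 3.01, 3.14, 3.14, 3.14].

## Interface

Orientations are given as a rotation vector (axis times angle).
In Python, from workcell import get_obs, get_image, hand_in, find_in, cut_out, spot_point, grip_depth gives the robot as it stands.
- The arm moves only by the tool send_rows, never from a script. Its argument "rows" is a list of rows, each a list of 4 numbers: the shift along the tool's x, y, z scaled (see below), then the turn about the tool's z scaled (see below). In form: [[tx, ty, tz, turn], ...]. A call has 1 to 8 rows; each row is the pose to reach, as a shift and turn from the pose commanded when the call began, along the tool's axes at that moment; what a row does not reach only later rows make up. The controller multiplies each number of a shift by 0.8 m and each number of a turn by 0.5 rad. A row lasts 1/8 s, in which the tool goes at most 62.5 mm and 10.7 degrees, less where a joint would pass 70% of its speed; a pose out of reach is approached as far as the arm can. A call with a number of a shift or a turn outside -1 to 1 is refused whole. A call with a gripper value outside its range is refused whole. "gripper" is the closure, from -1 (fully open) to 1 (shut), set as the call begins (left out, the last holds). The fingers move at their own pace and stop on an object; "newtons" is the grip in N (left out, the last holds). Time passes only in rows, so rows that repeat a pose let the fingers close. It gives the time, the measured TCP pose, the force, the opening and the grip force at its end, in the units of the state.
- get_obs(): the state, without advancing time (a new reading comes with each control period).
- get_image(name): name is "scene" or "top" or "wrist"; returns a dict with "img" (384x512x3 uint8, red, green, blue), "camera_matrix" (3x3 intrinsics, pixels), "R" (3x3) and "t" (3): a world point X has camera coordinates R X + t; the wrist camera has in their place "mount" (4x4, takes a point from camera to tool coordinates, whose origin is the TCP and whose axes are the flange's). Camera axes: x right, y down, z forward; pixel columns grow to the right and rows downward; lengths in m; the calibration is good to about 2 mm. The wrist camera is an equidistant fisheye: a pixel r from the principal point sees the ray r / f radians off the axis. A picture is of the moment at which its call begins: read the wrist's pose just before it. There is no depth.
- hand_in(): hands the job in; it is judged then, once.
Trained networks look in a picture, given as the dict that the camera call returned (one of the last four; its "shot" number tells which), for a name from the list of things; names that differ only in an ending like _2 or _b are one class to them, and where a whole thing is asked for, a point or a joint stands for the part that bears it (a point fixed in the world has none). Each returns a list of dicts, best first, with "conf" (0 to 1); they miss things now and then, are a little off and sometimes report something else, mostly with a low value. They report only what shows in the picture. A call takes as long as a camera call. They do not tell look-alikes from the thing itself.
- find_in(thing, picture): "rect" ([left, top, right, bottom] in pixels, round what is visible of it).
- cut_out(thing, picture): "pixels" (384x512 bool, what is visible of it) and "rect" ([left, top, right, bottom] in pixels, round what is visible of it).
- spot_point(thing, picture): "uv" ([column, row] in pixels: a listed point, or the origin of a listed thing).
The state is a dict: "clock": time; "joint_positions": joint angles; "joint_vel": joint speeds; "effort": joint torques, N m; "ee_pos": TCP position; "tcp_rot": TCP orientation; "ft_force": force on the tool from outside, world axes, zero at the start; "torque": the same for the moment, N m; "gripper_width": finger opening in m; "grasp_force": force on a finger pad.
Only numpy, scipy, OpenCV 4.12 (cv2) and the standard library are available. Lean on these libraries where they do the work, as an engineer would, in place of code of your own. Each camera call takes 0.05 s, during which the arm holds its last target. There are 200 camera calls.

## Task

Seat the bronze gauge adapter upright, stem down and fully home, in the nest of the cam clamp and let go of it; then swing the yellow cam lever by its black handle to the cam's highest lift, where the lever lies over the red mark on the base plate and the cam presses the adapter into the brass V. The lever is sprung and does not latch: finish while still holding it there by the handle, and leave the other things on the bench where they are.

Things in the scene. Friction and masses are not known exactly. Their poses are not given: they have to be found in the camera images.
- adapter: Tarnished bronze gauge adapter, loose, 82 mm tall, about 0.3 kg, standing upright on its stem. Origin: centre of the underside, z up its axis. From below: round stem 24 mm diameter (to 20 mm), round collar 40 mm diameter (to 44 mm), hexagon 28 mm over corners (to 50 mm), round nipple 20 mm diameter (to 82 mm), to be gripped from above. Yaw does not matter.
- cam_fixture: Cam clamp, bolted down. Origin at bench level; its y is the clamp axis from cam to nest, z up. Grey base plate 120 x 250 x 10 mm (y -115 to 135). Blue nest block 84 x 95 mm (y 40 to 135), top at z 45 mm. On it, beyond the nest, the brass V; on the nest's other side the steel eccentric disc with a free-running rim (56 mm diameter, z 46 to 60 mm), turned by the yellow lever.
- nest (a point): Where the adapter's origin comes when seated: 25 mm above the bench, 20 mm below the block's top (x 0, y 70 mm of the clamp; same axes). Here it is 2 mm clear of disc and V. The nest is a slot, open upward, 26 mm deep, 32 mm wide along x, and reaches from 14.5 mm before to 19.5 mm beyond this point along y. Seated, the collar rests on the block's top.
- cam_pivot (a point): On the lever's vertical pivot axis, at the lever arm's top, 70 mm above the bench (x 0, y 19 mm of the clamp). Same axes as the clamp.
- crest_mark (a point): Middle of the red stripe (12 x 50 mm, along the clamp's y) on the base plate, 10 mm above the bench, under the place where the lever lies at highest lift (x 0, y -85 mm of the clamp).
- lever_knob: Black upright round handle on the end of the yellow lever, 22 mm diameter, 46 mm tall, turning freely about its own vertical axis. Origin: centre of its underside, 70 mm above the bench, 110 mm from the pivot axis; top at 116 mm. Grip it from above. The lever arm below it is 18 mm wide and 10 mm thick (z = 60 to 70 mm).
- cam_lever (a joint): Lever angle, rad, about the vertical pivot, growing clockwise seen from above. 0 = rest: lever points along the clamp's +x (4 degrees towards -y). 1.50 = highest lift: lever points along the clamp's -y, over the red mark, disc 7.4 mm forward. Beyond 1.50 the lift falls; stop at 2.1. A spring pulls it back to 0 (0.11 N m at rest, 0.44 N m at highest lift, 4 to 8 N at the handle with friction).
- v_jaw: Brass sprung V jaw, 21 mm high, z 46 to 67 mm, open towards the cam. Origin: on its underside, at the axis of an adapter lying in the V. The cam at highest lift shifts the adapter about 5.4 mm from the nest point along the clamp's +y, into the V and against its spring, which presses with some 10 N.
- coupler: Bystander: loose steel coupler body, 44 mm diameter, 68 mm tall, standing. Origin: centre of the underside.
- cap_a: Bystander: red nylon tip protector, 30 mm diameter, 32 mm tall, standing. Origin: centre of the underside.
- cap_b: Bystander: second red nylon tip protector, same size.
- bracket: Bystander: grey aluminium L bracket, 90 x 45 mm foot, 45 mm tall. Origin: centre of the underside.
- wrench: Bystander: wrench 200 mm long lying flat beyond the clamp. Origin: centre of the underside.
- seal_ring: Bystander: dark steel sealing ring, 42 mm diameter, 6 mm thick, lying flat. Origin: centre of the underside.
Things that resemble listed ones, but are neither listed nor needed, are in the scene too. What is shaped like the adapter but green is not meant.

How it is judged:
On the way, in this order (a step that is already met when the one before it is completed fails the run):
1. the adapter is seated in the nest and let go, with the cam lever at rest (horizontal distance between adapter and nest below 0.01 m and z of adapter in the frame of nest between -0.003 and 0.003 m and angle between adapter's own z axis and vertical below 0.08 rad and contact force between the fingers and adapter below 0.5 N and value of joint cam_lever below 0.3 rad), for 0.2 s.
2. the lever is at the cam's highest lift and presses the adapter into the V (value of joint cam_lever between 1.36 and 1.64 rad and contact force between v_jaw and adapter above 4 N), for 0.2 s.
At the end, for the whole second after the job is handed in: Fingers hold the black handle (over 1 N), lever still and within 0.14 rad of highest lift (joint 1.36 to 1.64); adapter in the nest (10 mm of its centre, 3 mm of seated height, tilt under 0.08 rad), untouched by the fingers, pressed into the V with over 4 N (all of step 2 and horizontal distance between adapter and nest below 0.01 m and z of adapter in the frame of nest between -0.003 and 0.003 m and angle between adapter's own z axis and vertical below 0.08 rad and contact force between the fingers and adapter below 0.5 N and contact force between the fingers and lever_knob above 1 N and velocity of joint cam_lever between -0.1 and 0.1 rad/s); the arm keeps its last pose, push and grip.
It fails at once if a bystander (coupler body, tip protector, bracket, wrench or sealing ring) is shifted by more than 25 mm (distance of any of coupler, cap_a, cap_b, bracket, wrench, seal_ring from where it was at the start of the episode above 0.025 m).
It also fails if it takes over 58 s, if anything falls off the work surface, if the arm or the gripper's body presses on something with over 40 N, if the wrist force passes 120 N, or if a joint passes its speed limit or range.

## Working session

There is one attempt and no reset: what is moved stays moved. The work goes in short steps, Python scripts to look and compute and a tool call to move; the robot and the scene stay as the last step left them, time stands still between calls to the robot, and variables do not carry over. Pictures are saved under pics/ and viewed, at most 10 in all, crops included, and the job is handed in when it is done.

Besides the shell and the picture viewer there is one more tool, called after "Request:" by a JSON object that holds its "fn" and its "kwargs". send_rows: Moves the arm, as the interface text tells. Shifts and turns lie within -1 to 1; 1 stands for 0.8 m of shift or 0.5 rad of turn. Its arguments: {"type":"object","properties":{"rows":{"type":"array","items":{"type":"array","items":{"type":"number"}}},"gripper":{"type":"number"},"newtons":{"type":"number"}},"required":["rows"]}

```bash
mkdir -p pics; cat > h.py <<'E'
import numpy as np, cv2
from workcell import *
from scipy.spatial.transform import Rotation as Ro
def ray(p,uv):
    K=p["camera_matrix"];R=np.array(p["R"]);t=np.array(p["t"])
    d=R.T@np.linalg.solve(K,[uv[0],uv[1],1.]);return -R.T@t,d
def onz(p,uv,z):
    c,d=ray(p,uv);return c+d*(z-c[2])/d[2]
def proj(p,X):
    x=np.array(p["R"])@np.array(X)+np.array(p["t"]);u=np.array(p["camera_matrix"])@x;return u[:2]/u[2]
def tri(ps,uvs):
    A=np.zeros((3,3));b=np.zeros(3)
    for p,u in zip(ps,uvs):
        c,d=ray(p,u);d=d/np.linalg.norm(d);M=np.eye(3)-np.outer(d,d);A+=M;b+=M@c
    return np.linalg.solve(A,b)
E
python3 - <<'E'
from h import *
np.set_printoptions(precision=3,suppress=True)
o=get_obs();print(o["ee_pos"],o["tcp_rot"],grip_depth,o["clock"])
P={n:get_image(n) for n in("scene","top")}
for n,p in P.items():
    cv2.imwrite(f"pics/{n}.png",cv2.resize(p["img"][...,::-1],(800,600)))
    print(n,p["R"],p["t"],p["camera_matrix"])
Z=dict(adapter=0,nest=.025,cam_pivot=.07,crest_mark=.01,lever_knob=.07,v_jaw=.046,cam_fixture=0,coupler=0,cap_a=0,bracket=0,seal_ring=0,wrench=0)
for k,z in Z.items():
    for n,p in P.items():
        for r in spot_point(k,p)[:3]: print(k,n,np.round(r["uv"],1),round(r["conf"],2),onz(p,r["uv"],z)[:2])
E
```

```text
[ 0.153 -0.605  0.221] [-3.116 -0.386 -0.   ] 0.0187 0.0
scene [[ 0.832  0.555  0.014]
 [ 0.351 -0.508 -0.787]
 [-0.429  0.659 -0.617]] [-0.465 -0.169  1.485] [[435.249   0.    253.397]
 [  0.    435.249 193.077]
 [  0.      0.      1.   ]]
top [[-0.015 -1.     0.012]
 [-0.988  0.013 -0.154]
 [ 0.154 -0.014 -0.988]] [-0.03   0.558  1.168] [[404.368   0.    254.565]
 [  0.    404.368 192.785]
 [  0.      0.      1.   ]]
adapter scene [263.4 159.2] 0.68 [0.462 0.205]
adapter scene [268.7 175. ] 0.64 [0.523 0.14 ]
adapter scene [242.2 154.8] 0.46 [0.39  0.187]
adapter top [170.8 230.9] 0.66 [0.45  0.219]
adapter top [177.  256.6] 0.61 [0.372 0.199]
nest scene [227.3 200.5] 0.97 [ 0.511 -0.059]
nest top [258.  208.8] 0.7 [ 0.512 -0.048]
nest top [207.3 140.3] 0.58 [0.727 0.106]
cam_pivot scene [221.3 196.9] 0.98 [ 0.522 -0.1  ]
cam_pivot top [276.6 200.9] 0.86 [ 0.529 -0.102]
crest_mark scene [203.1 240.5] 0.77 [ 0.545 -0.209]
crest_mark top [311.3 197.5] 0.72 [ 0.546 -0.213]
lever_knob scene [255.8 208.2] 0.55 [ 0.623 -0.086]
lever_knob top [272.4 169. ] 0.37 [ 0.624 -0.092]
v_jaw scene
[... 329 characters left out ...]
 scene [310.5 160.9] 0.6 [0.593 0.284]
cap_a scene [112.9 272. ] 0.56 [ 0.428 -0.405]
cap_a scene [228.2 191.1] 0.22 [0.468 0.003]
cap_a top [146.9 185.3] 0.49 [0.593 0.295]
cap_a top [374.8 233.9] 0.48 [ 0.432 -0.406]
bracket scene [147.9 311.7] 0.82 [ 0.578 -0.441]
bracket scene [280.1 139. ] 0.53 [0.441 0.346]
bracket top [379.2 187.4] 0.87 [ 0.577 -0.428]
seal_ring scene [196.1 316.4] 0.46 [ 0.672 -0.392]
seal_ring scene [219.5 198.1] 0.39 [ 0.467 -0.038]
seal_ring scene [215.4 218.3] 0.36 [ 0.511 -0.115]
seal_ring top [365.3 158.4] 0.46 [ 0.67 -0.39]
seal_ring top [371.8 234. ] 0.38 [ 0.432 -0.396]
wrench scene [330.  205.2] 0.51 [0.745 0.115]
wrench top [207.5 140.8] 0.79 [0.733 0.108]
```

View pics/scene.png

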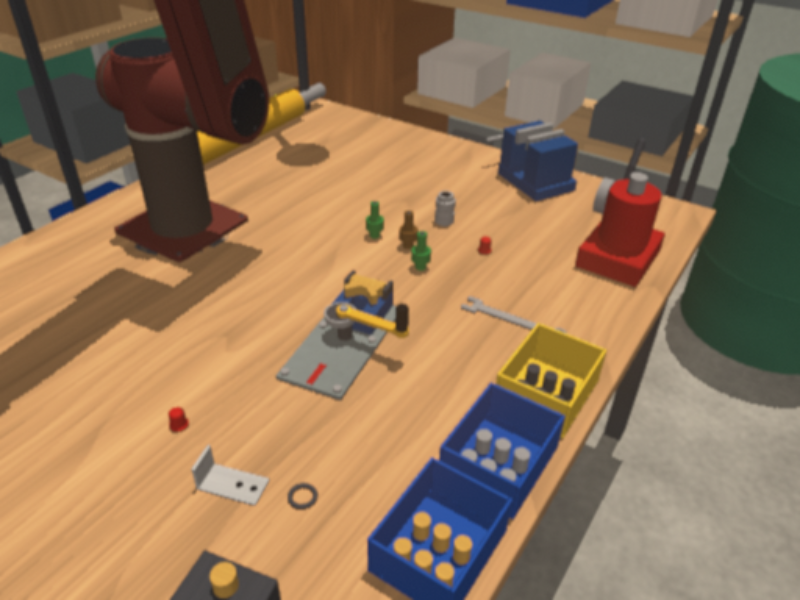

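View pics/top.png

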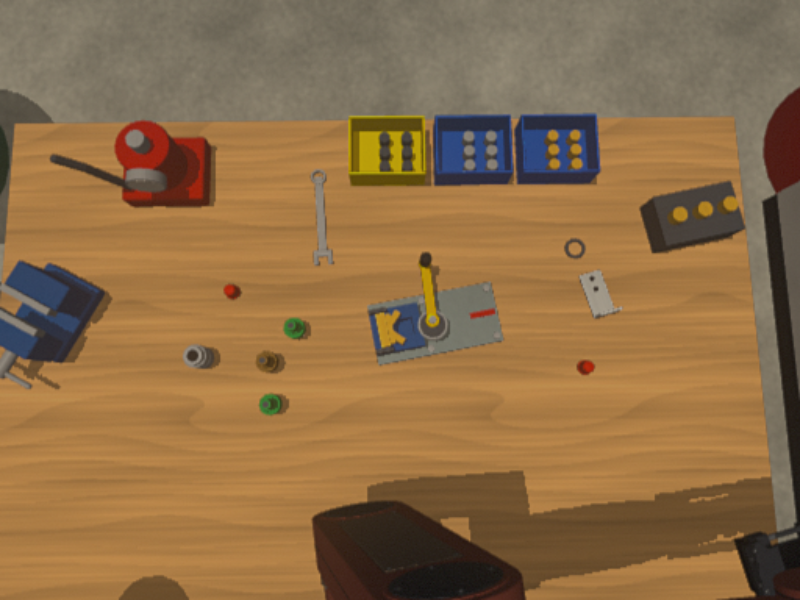

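The scene picture shows the bronze adapter at about (408,230), between two green decoys at (374,220) and (421,252). In the top picture it is at (267,361). The clamp is near (435,325) with its lever at rest and the red stripe at (483,314). The networks' best adapter spots agree with this, giving an adapter position of about (0.456, 0.212).

```bash
cat >> h.py <<'E'
np.set_printoptions(precision=4,suppress=True)
def T(o):
    M=np.eye(4);M[:3,:3]=Ro.from_rotvec(o["tcp_rot"]).as_matrix();M[:3,3]=o["ee_pos"];return M
def step(tgt,o=None):
    M=T(o or get_obs());return M[:3,:3].T@(np.array(tgt)-M[:3,3])/.8
def wr():
    o=get_obs();p=get_image("wrist");p["T"]=T(o)@np.array(p["mount"]);p["o"]=o;return p
def wray(p,uv):
    K=np.array(p["camera_matrix"]);x=(uv[0]-K[0,2])/K[0,0];y=(uv[1]-K[1,2])/K[1,1];r=np.hypot(x,y)+1e-12
    d=np.array([x/r*np.sin(r),y/r*np.sin(r),np.cos(r)]);return p["T"][:3,3],p["T"][:3,:3]@d
def wz(p,uv,z):
    c,d=wray(p,uv);return c+d*(z-c[2])/d[2]
def wproj(p,X):
    x=p["T"][:3,:3].T@(np.array(X)-p["T"][:3,3]);a=np.arctan2(np.hypot(x[0],x[1]),x[2]);n=x[:2]/(np.hypot(x[0],x[1])+1e-12)
    K=np.array(p["camera_matrix"]);return n*a*[K[0,0],K[1,1]]+K[:2,2]
E
python3 - <<'E'
from h import *
p=wr();print(p["mount"],p["camera_matrix"],p["T"][:3,:3],p["o"]["clock"])
print(step([.40,-.2,.24]),step([.42,.20,.22]))
E
```

```text
[[ 0.0013 -0.9614 -0.2752  0.0759]
 [ 1.      0.0013  0.0001  0.0007]
 [ 0.0003 -0.2752  0.9614 -0.1627]
 [ 0.      0.      0.      1.    ]] [[297.3186   0.     255.0813]
 [  0.     297.3186 193.2171]
 [  0.       0.       1.    ]] [[ 0.2455 -0.9319 -0.2669]
 [-0.9694 -0.2361 -0.0673]
 [-0.0003  0.2752 -0.9614]] 1.3
[ 0.4238 -0.4167 -0.0218] [ 0.5701 -0.8955  0.0032]
```

Request:
{"fn": "send_rows", "kwargs": {"rows": [[0.424,-0.417,-0.02,0],[0.424,-0.417,-0.02,0],[0.424,-0.417,-0.02,0],[0.424,-0.417,-0.02,0],[0.424,-0.417,-0.02,0],[0.424,-0.417,-0.02,0],[0.424,-0.417,-0.02,0],[0.57,-0.895,0,0]], "gripper": -0.1}}

```text
clock: 2.35
ee_pos: [0.3872, -0.1688, 0.2359]
tcp_rot: [3.117, 0.387, 0.003]
ft_force: [0.9, 0.7, 0.1]
gripper_width: 0.0481
grasp_force: 0.0
```

```bash
python3 - <<'E'
from h import *
print(get_obs()["ee_pos"],step([.42,.2,.22]),step([.49,-.07,.24]))
E
```

```text
[ 0.3872 -0.1688  0.2359] [ 0.1525 -0.437   0.0196] [ 0.1548 -0.0883 -0.005 ]
```

Request:
{"fn": "send_rows", "kwargs": {"rows": [[0.11,-0.09,-0.005,0],[0.11,-0.09,-0.005,0],[0.11,-0.09,-0.005,0],[0.11,-0.09,-0.005,0]]}}

```text
clock: 2.85
ee_pos: [0.4533, -0.0791, 0.239]
tcp_rot: [3.117, 0.388, -0.001]
ft_force: [-0.1, -0.4, -0.5]
gripper_width: 0.048
grasp_force: 0.0
```

```bash
python3 - <<'E'
from h import *
p=wr();print(p["o"]["ee_pos"],p["o"]["joint_vel"])
cv2.imwrite("pics/w1.png",cv2.resize(p["img"][...,::-1],(800,600)))
for k,z in dict(nest=.025,cam_pivot=.07,crest_mark=.01,lever_knob=.07,v_jaw=.046,cam_fixture=0).items():
    for r in spot_point(k,p)[:2]: print(k,np.round(r["uv"],1),round(r["conf"],2),wz(p,r["uv"],z)[:2])
print(step([.42,.2,.22]))
E
```

```text
[ 0.4533 -0.0791  0.239 ] [-0.033  -0.007   0.0066  0.0011 -0.0001  0.001 ]
nest [243.  121.3] 0.56 [ 0.5097 -0.0499]
cam_pivot [287.1 126.5] 0.92 [ 0.5184 -0.1001]
crest_mark [359.5 134.7] 0.72 [ 0.5341 -0.2067]
lever_knob [301.4  30.1] 0.57 [ 0.6299 -0.088 ]
v_jaw [241.9 123.7] 0.94 [ 0.5076 -0.05  ]
cam_fixture [299.8 124.4] 0.59 [ 0.524  -0.1242]
[ 0.0445 -0.3495  0.0239]
```

View pics/w1.png

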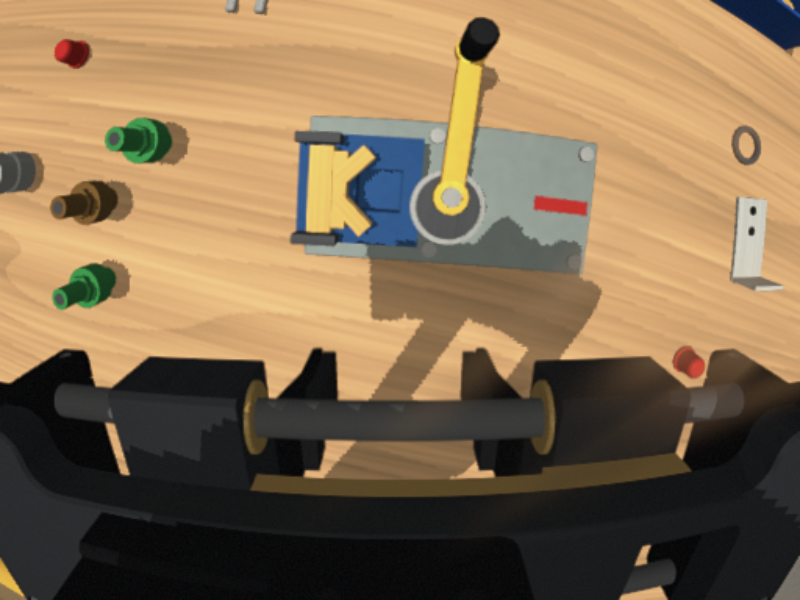

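The wrist view shows the clamp clearly: the nest slot around (381,190), the pivot at (452,197), the knob at (480,38) and the red mark at (561,206). The bronze adapter is at (85,203), with a green decoy on either side. Next I'll fit the clamp pose and move over the adapter.

```bash
cat >> h.py <<'E'
from scipy.optimize import least_squares
def fitfix(p,pts,x0):
    # pts: list (u,v,fx,fy,z)
    def P(q,f): 
        c,s=np.cos(q[2]),np.sin(q[2]);return np.array([q[0]+c*f[0]-s*f[1],q[1]+s*f[0]+c*f[1],f[2]])
    g=lambda q:np.concatenate([wproj(p,P(q,f[2:]))-f[:2] for f in pts])
    r=least_squares(g,x0,loss="soft_l1");q=r.x
    return q,P(q,(0,.07,.025)),g(q).reshape(-1,2)
E
python3 - <<'E'
from h import *
p=wr()
s=.64
L=[(311,116,.06,.135,.01),(597,143,.06,-.115,.01),(583,273,-.06,-.115,.01),(561,206,0,-.085,.01),(452,197,0,.019,.074),(361,168,.016,.0895,.045),(403,170,.016,.0555,.045),(401,212,-.016,.0555,.045),(357,212,-.016,.0895,.045)]
L=[(a*s,b*s,*r) for a,b,*r in L]
for l in (L,L[:4],L[4:]): print(*fitfix(p,l,[.52,-.12,.2]))
E
```

```text
[ 0.5232 -0.1225  0.1823] [ 0.5105 -0.0537  0.025 ] [[ 0.0597 -0.2888]
 [ 0.9907 -0.3205]
 [ 0.3622  0.6681]
 [ 0.3835 -0.7134]
 [ 1.002   0.2094]
 [-1.7553  0.344 ]
 [-0.0363  0.6701]
 [-0.4987  0.333 ]
 [-0.6284 -1.3064]]
[ 0.5227 -0.1221  0.1828] [ 0.51   -0.0532  0.025 ] [[-0.4098  0.0283]
 [ 0.5886 -0.1722]
 [-0.0071  0.8483]
 [-0.0245 -0.527 ]]
[ 0.5238 -0.1228  0.1888] [ 0.5107 -0.0541  0.025 ] [[ 1.3957 -0.1637]
 [-1.5045  0.3641]
 [ 0.2276  0.5109]
 [-0.0643  0.1852]
 [-0.2079 -1.2769]]
```

Request:
{"fn": "send_rows", "kwargs": {"rows": [[0.045,-0.34,0.02,0],[0.045,-0.34,0.02,0],[0.045,-0.34,0.02,0],[0.045,-0.34,0.02,0],[0.045,-0.34,0.02,0],[0.045,-0.34,0.02,0],[0.045,-0.34,0.02,0]]}}

```text
clock: 4.12
ee_pos: [0.4222, 0.1927, 0.2231]
tcp_rot: [3.117, 0.386, -0.0]
ft_force: [0.3, -0.0, -0.4]
gripper_width: 0.0478
grasp_force: 0.0
```

```bash
python3 - <<'E'
from h import *
p=wr();print(p["o"]["ee_pos"])
cv2.imwrite("pics/w2.png",p["img"][...,::-1])
for r in spot_point("adapter",p): 
    X=wz(p,r["uv"],0);print(np.round(r["uv"],1),round(r["conf"],2),X,"top at",wproj(p,X+[0,0,.082]))
for r in cut_out("adapter",p):
    m=r["pixels"];print(r["rect"],r["conf"],p["img"][m].mean(0))
E
```

```text
[0.4222 0.1927 0.2231]
[297.9 109.5] 0.97 [0.5112 0.1574 0.    ] top at [309.2574 109.4841]
[235.3 202.6] 0.73 [0.3693 0.2063 0.    ] top at [230.6414 225.2761]
[243.3 147.3] 0.59 [0.4454 0.2136 0.    ] top at [240.2348 157.1455]
[222.0, 194.1, 248.6, 234.3] 0.73 [43.3059 90.8154 48.8027]
[284.1, 91.5, 317.5, 128.6] 0.63 [ 74.5315 138.1978  77.7063]
```

View pics/w2.png

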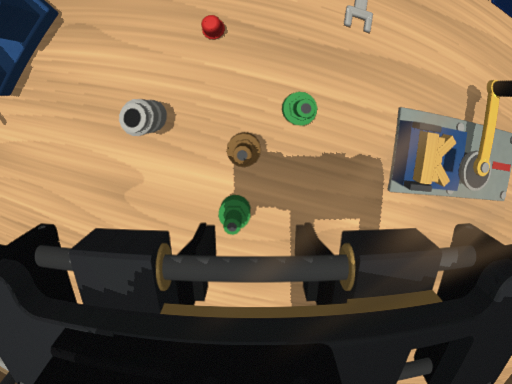

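The bronze adapter is at (242,150), with the nipple top near (242,156). The green decoys are at (300,108) and (235,213). I'll crop in to place it precisely.

```bash
python3 - <<'E'
from h import *
p=wr();c=p["img"][120:180,205:285,::-1]
cv2.imwrite("pics/w3.png",cv2.resize(c,(800,600),interpolation=cv2.INTER_CUBIC))
for uv in((241,157),(242,156),(243,155)): print(wz(p,uv,.082))
E
```

```text
[0.4461 0.2125 0.082 ]
[0.4473 0.2117 0.082 ]
[0.4486 0.211  0.082 ]
```

View pics/w3.png

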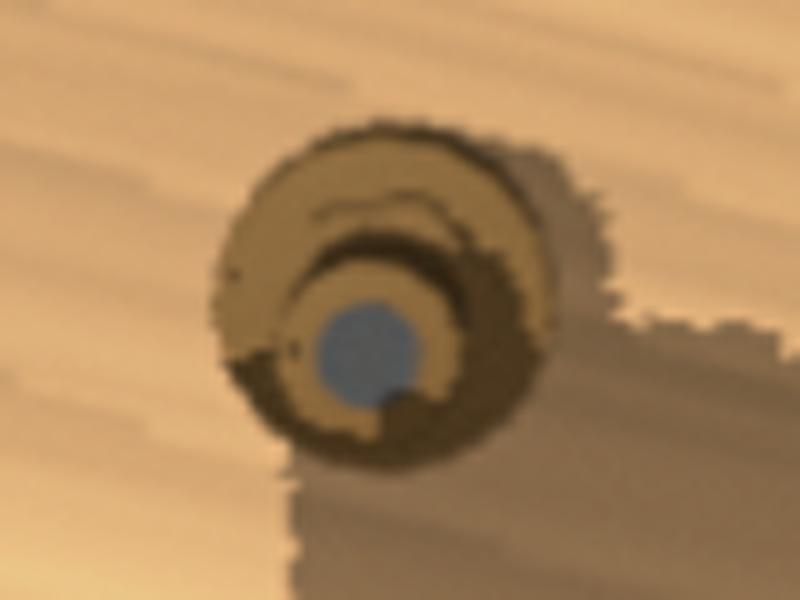

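The nipple top's centre is at full-frame (241.5,155) and the collar top's centre at about (243,149).

```bash
python3 - <<'E'
from h import *
p=wr();print(wz(p,(241.5,155),.082),wz(p,(242.7,149),.044),step([.4475,.2125,.12]),step([.4475,.2125,.053]))
E
```

```text
[0.4482 0.2126 0.082 ] [0.4494 0.2132 0.044 ] [ 0.0365 -0.0166  0.129 ] [ 0.0365 -0.0166  0.2128]
```

Request:
{"fn": "send_rows", "kwargs": {"rows": [[0.038,-0.017,0.06,0.124],[0.038,-0.017,0.1,0.124],[0.038,-0.017,0.14,0.124],[0.038,-0.017,0.17,0.124],[0.038,-0.017,0.195,0.124],[0.038,-0.017,0.213,0.124],[0.038,-0.017,0.213,0.124],[0.038,-0.017,0.213,0.124]]}}

```text
clock: 5.38
ee_pos: [0.4489, 0.2142, 0.0535]
tcp_rot: [-3.128, -0.29, -0.002]
ft_force: [0.7, 0.2, 0.6]
gripper_width: 0.0482
grasp_force: 0.0
```

Request:
{"fn": "send_rows", "kwargs": {"rows": [[0,0,0,0],[0,0,0,0],[0,0,0,0],[0,0,0,0],[0,0,0,0],[0,0,0,0]], "gripper": 1, "newtons": 25}}

```text
clock: 6.12
ee_pos: [0.4484, 0.214, 0.0529]
tcp_rot: [3.128, 0.29, 0.001]
ft_force: [0.2, -1.8, 2.8]
gripper_width: 0.0188
grasp_force: 25.0
```

Request:
{"fn": "send_rows", "kwargs": {"rows": [[0,0,-0.04,0],[0,0,-0.09,0],[0,0,-0.13,0],[0,0,-0.13,0]]}}

```text
clock: 6.62
ee_pos: [0.4498, 0.2148, 0.1588]
tcp_rot: [-3.127, -0.29, -0.008]
ft_force: [0.1, 0.1, -3.8]
gripper_width: 0.0195
grasp_force: 25.0
```

```bash
python3 - <<'E'
from h import *
o=get_obs();M=T(o);print(M,o["gripper_width"],o["clock"]);print(step([.5105,-.0537,.18]),step([.46,-.0637,.18]))
p=wr();cv2.imwrite("pics/w4.png",p["img"][...,::-1])
E
```

```text
[[ 0.983   0.1838  0.0047  0.4498]
 [ 0.1838 -0.983   0.0017  0.2148]
 [ 0.0049 -0.0008 -1.      0.1588]
 [ 0.      0.      0.      1.    ]] 0.019502071432680693 6.625
[ 0.013   0.3438 -0.0268] [-0.0513  0.3445 -0.0271]
```

Request:
{"fn": "send_rows", "kwargs": {"rows": [[-0.05,0.06,-0.027,0],[-0.051,0.13,-0.027,0],[-0.051,0.2,-0.027,0],[-0.051,0.27,-0.027,0],[-0.051,0.344,-0.027,0],[-0.051,0.344,-0.027,0],[-0.051,0.344,-0.027,0],[-0.051,0.344,-0.027,0]]}}

```text
clock: 7.68
ee_pos: [0.4578, -0.0625, 0.1771]
tcp_rot: [-3.127, -0.292, 0.003]
ft_force: [-0.1, -0.4, -2.9]
gripper_width: 0.0194
grasp_force: 25.0
```

```bash
python3 - <<'E'
from h import *
p=wr();print(p["T"],p["o"]["ee_pos"],p["o"]["tcp_rot"],p["o"]["gripper_width"])
import pickle;pickle.dump(p,open("p5.pkl","wb"))
cv2.imwrite("pics/w5.png",cv2.resize(p["img"][10:202,150:406,::-1],(800,600),interpolation=cv2.INTER_CUBIC))
for k,z in dict(nest=.025,cam_pivot=.07,v_jaw=.046).items():
    for r in spot_point(k,p)[:1]: print(k,np.round(r["uv"],1),round(r["conf"],2),wz(p,r["uv"],z)[:2])
E
```

```text
[[ 0.1866 -0.9439 -0.2725  0.5329]
 [-0.9824 -0.1797 -0.0501 -0.0493]
 [-0.0017  0.277  -0.9609  0.3396]
 [ 0.      0.      0.      1.    ]] [ 0.4578 -0.0625  0.1771] [-3.1267 -0.2923  0.0031] 0.019356726458480123
cam_pivot [307.  133.7] 0.73 [ 0.5208 -0.0993]
```

View pics/w5.png

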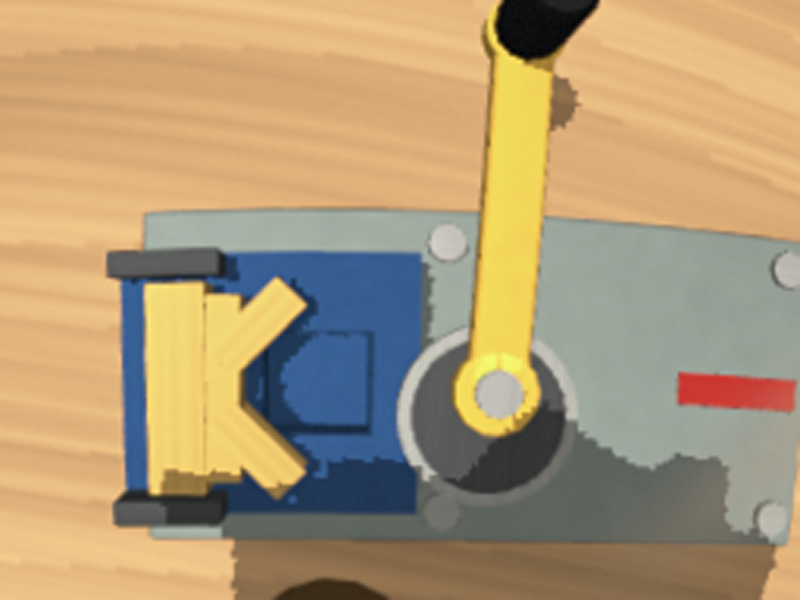

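The crop shows the nest slot with corners at (373,331), (370,433) and about (268,333). The block's front edge runs from (421,252) to (416,515). The pivot cap is at (499,395) and the near end of the red stripe at (678,389). The bottom edge of the view just catches the top of the held adapter's rim. I'll refit from these points.

```bash
python3 - <<'E'
from h import *
import pickle;p=pickle.load(open("p5.pkl","rb"))
L=[(373,331,.016,.0555,.045),(370,433,-.016,.0555,.045),(268,333,.016,.0895,.045),(421,252,.042,.04,.045),(416,515,-.042,.04,.045),(145,213,.06,.135,.01),(150,541,-.06,.135,.01),(499,395,0,.019,.074),(678,389,0,-.06,.01),(122,270,.042,.135,.045)]
L=[((a-.5)/3.125+150,(b-.5)/3.125+10,*r) for a,b,*r in L]
for l in (L,L[:5]): print(*fitfix(p,l,[.52,-.12,.2]))
q,N,_=fitfix(p,L,[.52,-.12,.2])
print(step([*N[:2],.177],p["o"]),step([*N[:2],.078],p["o"]),get_obs()["ee_pos"])
E
```

```text
[ 0.5229 -0.1209  0.1828] [ 0.5102 -0.052   0.025 ] [[-0.2659  1.0678]
 [ 0.3207  0.4753]
 [-1.3068  0.3265]
 [ 0.4432  0.493 ]
 [ 0.4441 -0.223 ]
 [-0.7288 -0.334 ]
 [ 0.0172 -0.1229]
 [ 0.997   0.018 ]
 [-0.1553 -0.4425]
 [-0.2609 -4.3825]]
[ 0.523  -0.1208  0.1775] [ 0.5106 -0.0519  0.025 ] [[-0.1973  0.6414]
 [ 0.2215  0.0537]
 [-1.2439 -0.2801]
 [ 0.6493  0.1556]
 [ 0.2178 -0.5548]]
[ 0.0667 -0.0007 -0.    ] [ 0.0669 -0.0005  0.1237] [ 0.4586 -0.0629  0.1782]
```

Request:
{"fn": "send_rows", "kwargs": {"rows": [[0.03,-0.001,0,0],[0.066,-0.001,0,0],[0.066,-0.001,0.03,0],[0.066,-0.001,0.06,0],[0.066,-0.001,0.06,0],[0.066,-0.001,0.06,0]]}}

```text
clock: 8.62
ee_pos: [0.511, -0.0533, 0.1313]
tcp_rot: [3.128, 0.291, 0.002]
ft_force: [0.3, 0.7, -2.9]
gripper_width: 0.0193
grasp_force: 25.0
```

```bash
python3 - <<'E'
from h import *
q=[]
for n in ("top","scene")*3:
    p=get_image(n);o=get_obs();q.append([*o["ee_pos"],*o["ft_force"]])
    if len(q)<3:
        for k in("adapter","nest"):
            for r in spot_point(k,p)[:2]: print(k,n,np.round(r["uv"],1),r["conf"],onz(p,r["uv"],.075 if k=="adapter" else .025))
print(np.array(q),np.mean(q,0),step([.5103,-.0523,.078]))
E
```

```text
adapter top [190.4 208.7] 0.72 [0.5088 0.1487 0.075 ]
adapter top [177.1 255.2] 0.59 [0.3763 0.1851 0.075 ]
nest top [258.6 209.2] 0.64 [ 0.5104 -0.0498  0.025 ]
adapter scene [226.9 185.2] 0.75 [ 0.5081 -0.0551  0.075 ]
adapter scene [240.4 152.9] 0.52 [0.4456 0.0981 0.075 ]
nest scene [229.6 200.7] 0.86 [ 0.5165 -0.0558  0.025 ]
nest scene [202.  241.1] 0.36 [ 0.554  -0.2237  0.025 ]
[[ 0.5113 -0.0534  0.1317  0.0552  0.0946 -2.7505]
 [ 0.5112 -0.0536  0.1316  0.0756  0.3293 -2.7248]
 [ 0.5107 -0.0535  0.131  -0.6359 -0.5445 -3.1913]
 [ 0.5106 -0.0535  0.1308  0.0047 -0.0675 -4.4752]
 [ 0.5105 -0.0535  0.1306  1.6077 -0.9683 -3.8243]
 [ 0.5104 -0.0535  0.1305  0.6144  0.6358 -2.8147]] [ 0.5108 -0.0535  0.131   0.2869 -0.0868 -3.2968] [ 0.0001 -0.0015  0.0656]
```

Request:
{"fn": "send_rows", "kwargs": {"rows": [[0,-0.001,0.02,0],[0,-0.001,0.035,0],[0,-0.001,0.042,0],[0,-0.001,0.048,0],[0,-0.001,0.048,0]]}}

```text
clock: 9.75
ee_pos: [0.5101, -0.0526, 0.0915]
tcp_rot: [-3.128, -0.29, 0.001]
ft_force: [0.1, -0.1, -2.8]
gripper_width: 0.0193
grasp_force: 25.0
```

Request:
{"fn": "send_rows", "kwargs": {"rows": [[0,0,0.005,0],[0,0,0.01,0],[0,0,0.013,0],[0,0,0.013,0]]}}

```text
clock: 10.25
ee_pos: [0.51, -0.0526, 0.0813]
tcp_rot: [-3.128, -0.29, 0.001]
ft_force: [0.0, 0.1, -3.8]
gripper_width: 0.0195
grasp_force: 25.0
```

Request:
{"fn": "send_rows", "kwargs": {"rows": [[0,0,0.002,0],[0,0,0.005,0],[0,0,0.005,0],[0,0,0.005,0]]}}

```text
clock: 10.75
ee_pos: [0.5105, -0.0527, 0.0781]
tcp_rot: [3.128, 0.29, 0.001]
ft_force: [-1.5, 1.2, 4.5]
gripper_width: 0.0193
grasp_force: 25.0
```

Request:
{"fn": "send_rows", "kwargs": {"rows": [[0,0,0,0],[0,0,0,0],[0,0,0,0],[0,0,0,0]], "gripper": 0.15}}

```text
clock: 11.25
ee_pos: [0.5103, -0.0527, 0.0774]
tcp_rot: [3.128, 0.29, -0.0]
ft_force: [0.3, -0.3, -0.2]
gripper_width: 0.0365
grasp_force: 0.0
```

Request:
{"fn": "send_rows", "kwargs": {"rows": [[0,0,-0.03,0],[0,0,-0.08,0],[0,0,-0.14,0],[0,0,-0.14,0],[0,0,-0.14,0]]}}

```text
clock: 11.88
ee_pos: [0.51, -0.0526, 0.1892]
tcp_rot: [-3.128, -0.29, 0.0]
ft_force: [0.1, 0.2, -0.3]
gripper_width: 0.0367
grasp_force: 0.0
```

Request:
{"fn": "send_rows", "kwargs": {"rows": [[-0.02,0.02,0,0],[-0.03,0.04,0,0],[-0.03,0.04,0,0],[-0.03,0.04,0,0]]}}

```text
clock: 12.38
ee_pos: [0.4925, -0.0884, 0.1891]
tcp_rot: [-3.128, -0.289, 0.001]
ft_force: [-0.8, -0.3, 1.0]
gripper_width: 0.0372
grasp_force: 0.0
```

```bash
python3 - <<'E'
from h import *
p=wr();print(p["o"]["ee_pos"],p["o"]["clock"])
cv2.imwrite("pics/w6.png",cv2.resize(p["img"][...,::-1],(800,600)))
for k,z in dict(adapter=.025,cam_pivot=.07,lever_knob=.07).items():
    for r in spot_point(k,p)[:2]: 
        X=wz(p,r["uv"],z);print(k,np.round(r["uv"],1),round(r["conf"],2),X[:2],wproj(p,X+[0,0,.046]))
c=np.array([.5229-np.sin(.183)*.019,-.1213+np.cos(.183)*.019])
for a in (0,1.5): 
    t=.183-np.deg2rad(4)-a; t2=.183-a-(np.pi/2-1.5)*(1);print(c, c+.11*np.array([np.cos(t2),np.sin(t2)]))
E
```

```text
[ 0.4925 -0.0884  0.1891] 12.375
adapter [ 51.  218.3] 0.92 [0.3859 0.1839] [ 31.7072 230.502 ]
adapter [226.7 159.5] 0.84 [ 0.5079 -0.054 ] [222.2253 167.38  ]
cam_pivot [270.2 165.8] 0.89 [ 0.5176 -0.0992] [272.9424 176.316 ]
lever_knob [283.1  49.3] 0.68 [ 0.6301 -0.0899] [288.3984  37.9806]
[ 0.5194 -0.1026] [ 0.6288 -0.0903]
[ 0.5194 -0.1026] [ 0.5395 -0.2108]
```

View pics/w6.png

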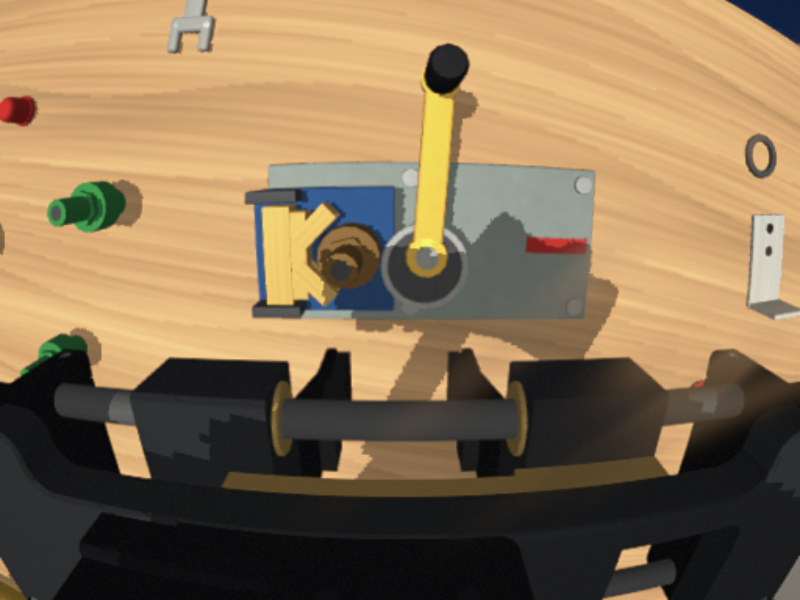

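The adapter stands seated in the nest at (348,258), and the lever is still at rest with the knob top at (447,66). Next is the grasp of the handle.

```bash
python3 - <<'E'
from h import *
print(step([.629,-.0903,.16]),step([.629,-.0903,.080]))
E
```

```text
[0.1669 0.0341 0.0368] [0.1669 0.0341 0.1368]
```

Request:
{"fn": "send_rows", "kwargs": {"rows": [[0.06,0.03,0,0],[0.12,0.034,0,0],[0.167,0.034,0,0],[0.167,0.034,0,0],[0.167,0.034,0.035,0],[0.167,0.034,0.035,0]], "gripper": 0}}

```text
clock: 13.32
ee_pos: [0.6263, -0.09, 0.1588]
tcp_rot: [-3.126, -0.29, 0.009]
ft_force: [0.4, -0.1, 0.5]
gripper_width: 0.0434
grasp_force: 0.0
```

```bash
python3 - <<'E'
from h import *
p=wr();print(p["o"]["ee_pos"],p["o"]["gripper_width"]);print(wproj(p,[.629,-.0903,.116]))
for r in cut_out("lever_knob",p)[:1]:print(r["rect"],r["conf"])
print(step([.629,-.0903,.080]))
E
```

```text
[ 0.6263 -0.09    0.1588] 0.04342259050607351
[255.3061 211.8943]
[238.8, 185.4, 268.8, 224.5] 0.68
[ 0.0011 -0.0002  0.1023]
```

Request:
{"fn": "send_rows", "kwargs": {"rows": [[0.001,0,0.04,0],[0.001,0,0.07,0],[0.001,0,0.09,0],[0.001,0,0.1,0],[0.001,0,0.1,0]]}}

```text
clock: 14.05
ee_pos: [0.6297, -0.0906, 0.0818]
tcp_rot: [3.128, 0.29, 0.0]
ft_force: [0.1, -0.5, 0.2]
gripper_width: 0.0436
grasp_force: 0.0
```

Request:
{"fn": "send_rows", "kwargs": {"rows": [[0,0,0,0],[0,0,0,0],[0,0,0,0],[0,0,0,0],[0,0,0,0]], "gripper": 1, "newtons": 40}}

```text
clock: 14.68
ee_pos: [0.63, -0.0905, 0.0821]
tcp_rot: [3.128, 0.29, 0.001]
ft_force: [-0.4, 1.2, 3.6]
gripper_width: 0.0212
grasp_force: 40.0
```

```bash
python3 - <<'E'
from h import *
o=get_obs();print(o["ee_pos"],o["ft_force"],o["gripper_width"],o["grasp_force"])
k=np.array(o["ee_pos"]);c=np.array([.5194,-.1026]);M=T(o)[:3,:3]
v=k[:2]-c;a0=np.arctan2(v[1],v[0]);print(np.hypot(*v),a0)
for a in np.linspace(0,1.5,17)[1:]:
    t=.112-a; d=np.array([*(.11*(np.array([np.cos(t),np.sin(t)])-[np.cos(.112),np.sin(.112)])),0]);print(round(a,3),np.round(M.T@d/.8,4))
E
```

```text
[ 0.63   -0.0905  0.0821] [-0.4153  1.2276  3.5558] 0.021242369583910146 40.00093957409263
0.11128414401735952 0.1086385397970377
0.094 [-0.0015  0.0128  0.    ]
0.188 [-0.0043  0.0254  0.    ]
0.281 [-0.0082  0.0377  0.    ]
0.375 [-0.0132  0.0495  0.    ]
0.469 [-0.0193  0.0609 -0.    ]
0.562 [-0.0265  0.0716 -0.    ]
0.656 [-0.0346  0.0816 -0.    ]
0.75 [-0.0436  0.0908 -0.    ]
0.844 [-0.0535  0.0991 -0.    ]
0.938 [-0.064   0.1065 -0.    ]
1.031 [-0.0753  0.1128 -0.    ]
1.125 [-0.087  0.118 -0.   ]
1.219 [-0.0992  0.1222 -0.0001]
1.312 [-0.1118  0.1251 -0.0001]
1.406 [-0.1245  0.1269 -0.0001]
1.5 [-0.1374  0.1275 -0.0001]
```

Request:
{"fn": "send_rows", "kwargs": {"rows": [[-0.0015,0.0128,0,0],[-0.0043,0.0254,0,0],[-0.0082,0.0377,0,0],[-0.0132,0.0495,0,0],[-0.0193,0.0609,0,0],[-0.0265,0.0716,0,0],[-0.0346,0.0816,0,0],[-0.0436,0.0908,0,0]]}}

```text
clock: 15.68
ee_pos: [0.6077, -0.1676, 0.082]
tcp_rot: [-3.125, -0.289, 0.003]
ft_force: [-6.1, 9.0, 9.5]
gripper_width: 0.0209
grasp_force: 40.0
```

Request:
{"fn": "send_rows", "kwargs": {"rows": [[-0.0099,0.0083,0,0],[-0.0204,0.0157,0,0],[-0.0317,0.022,0,0],[-0.0434,0.0272,0,0],[-0.0556,0.0314,0,0],[-0.0682,0.0343,0,0],[-0.0809,0.0361,0,0],[-0.0938,0.0367,0,0]]}}

```text
clock: 16.68
ee_pos: [0.5408, -0.2088, 0.082]
tcp_rot: [-3.124, -0.289, -0.003]
ft_force: [1.1, 13.6, 7.8]
gripper_width: 0.0208
grasp_force: 40.0
```

Request:
{"fn": "send_rows", "kwargs": {"rows": [[0,0,0,0],[0,0,0,0],[0,0,0,0]]}}

```text
clock: 17.05
ee_pos: [0.5411, -0.2087, 0.0821]
tcp_rot: [-3.124, -0.289, -0.003]
ft_force: [0.8, 12.1, 7.8]
gripper_width: 0.021
grasp_force: 40.0
```

```bash
python3 - <<'E'
from h import *
p=wr();o=p["o"];print(o["ee_pos"],o["ft_force"],o["gripper_width"],o["joint_vel"])
v=np.array(o["ee_pos"])[:2]-[.5194,-.1026];print(np.hypot(*v),.112-np.arctan2(v[1],v[0]))
t=get_image("top")
I=np.hstack([cv2.resize(p["img"],(400,300)),cv2.resize(t["img"][150:270,200:360],(400,300),interpolation=cv2.INTER_CUBIC)])
cv2.imwrite("pics/w7.png",I[...,::-1])
E
```

```text
[ 0.5411 -0.2087  0.0821] [ 0.8136 12.0691  7.7686] 0.020968055376860143 [-0.0002  0.0015 -0.0013 -0.0023 -0.0003 -0.0006]
0.10826444080751349 1.480785390756975
```

View pics/w7.png

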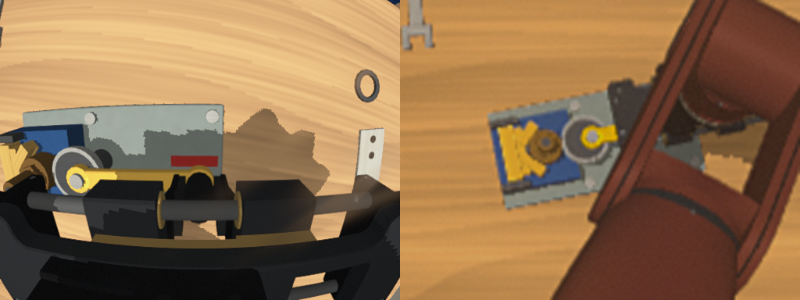

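The lever lies parallel to and over the red mark, and the adapter sits in the V. I'll check the lever angle by pixels before handing in.

```bash
python3 - <<'E'
from h import *
p=wr()
for r in cut_out("cam_lever",p)[:1]:
    print(r["rect"],r["conf"])
hsv=cv2.cvtColor(p["img"],cv2.COLOR_RGB2HSV);m=(hsv[...,0]>20)&(hsv[...,0]<32)&(hsv[...,1]>150)&(hsv[...,2]>120)
# upper (far) edge of the arm, on its top z=.07, columns between pivot and finger
E=[]
for u in range(125,205,8):
    v=np.where(m[205:250,u])[0]
    if len(v): E.append(wz(p,(u,v[0]+205-.5),.07)[:2])
E=np.array(E);print(E);f=np.polyfit(E[:,1],E[:,0],1);t=np.arctan2(-1,-f[0]);print("lever dir",t,"angle",.112-t)
for k in("adapter","cam_pivot","lever_knob"):
    for r in spot_point(k,p)[:2]:print(k,r["conf"],r["uv"],wz(p,r["uv"],.025 if k=="adapter" else .07))
E
```

```text
[69.2, 186.1, 273.8, 286.4] 0.89
[[ 0.5344 -0.1216]
 [ 0.5357 -0.1276]
 [ 0.5362 -0.1335]
 [ 0.5381 -0.1391]
 [ 0.5393 -0.1447]
 [ 0.5391 -0.1503]
 [ 0.5416 -0.1555]
 [ 0.5426 -0.1608]
 [ 0.5375 -0.1667]
 [ 0.5441 -0.1712]]
lever dir -1.417821164207668 angle 1.529821164207668
adapter 0.69 [69.2, 206.4] [ 0.5107 -0.0439  0.025 ]
adapter 0.64 [152.7, 199.0] [ 0.534  -0.1265  0.025 ]
cam_pivot 0.79 [98.9, 233.1] [ 0.5171 -0.1009  0.07  ]
lever_knob 0.72 [255.6, 233.3] [ 0.5406 -0.2098  0.07  ]
lever_knob 0.48 [72.1, 208.2] [ 0.5313 -0.0777  0.07  ]
```

```bash
python3 -c "
from workcell import *
print(hand_in())"
```

```text
the job is handed in; nothing more can be done
None
```

I seated the bronze adapter in the nest, let go of it, and handed the job in with the gripper still holding the lever by its black handle. The lever is at about 1.49 rad (target 1.50), measured from the images. The last pictures show the adapter in the V, but I had no reading of the V's pressing force, and the hand-in returned no verdict.

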